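# Raise the clean cabinet's window to its mark and start the blower

### The arm

A 6-joint arm with a two-finger parallel gripper is mounted at the origin on a cart in front of the work surface, level with it; the furniture and walls round the work are solid. World frame = base frame: x ahead of the robot, y to its left, z up, the work surface at z = 0. Lengths are in mm, angles in rad, forces in N, time in s.
With the tool pointing down it reaches from about 275 to 750 mm from the base axis. Payload 10.2 kg.
Tool frame: the origin (TCP) lies at the very end of the fingers, on their centre line; the grasp point (between the pads) lies 19 mm behind it; z points along the fingers, y is the line along which they close (so a half turn about z gives the same grasp; the last joint's range is limited). The gripper opens to 85 mm and grips with 20 to 120 N. Pads are 22 mm wide; open, the fingers measure 114 mm over their backs; the gripper's body (76 mm by 85 mm) begins 54 mm behind the grasp point. The pads swing forward as they close: fully open they stand 13 mm farther back than shut.
Start: joints at [-1.396, 0.313, 1.498, -0, 1.331, -0.223], TCP at [203.368, -484.017, 231.294] pointing down, gripper open.
Joint ranges: [-2.94, 2.94], [-0.97, 2.17], [0.19, 2.56], [-1.23, 4.37], [0.02, 3.11], [-2.88, 2.88]. Speed limits (rad/s): [2.39, 2.39, 3.01, 3.14, 3.14, 3.14].

### API

Orientations are given as a unit quaternion [w, x, y, z].
In Python, from rig import ctrl, optics gives the robot as it stands. The module is installed in compiled form; this text tells all that it offers.
- The arm moves only by the shell command python3 -m handwheel 'ROWS' [FORCE]. ROWS is JSON, a list that holds one entry, the list of rows, each a list of 5 numbers: the gripper command: -1 is fully open, 1 is shut, values between are in proportion, then the shift along the world's x, y, z in units of 50 mm (1.0 is 50 mm), then the turn about the world's z in units of 8 degrees (1.0 is 8 degrees). In form: [[[gripper, tx, ty, tz, twist], ...]]. A call has 1 to 10 rows; each row shifts and turns the commanded pose from where the row before left it; what a row does not reach is not made up. A row lasts 1/10 s, in which the tool goes at most 50 mm and 8.59 degrees, less where a joint would pass 70% of its speed; a pose out of reach is approached as far as the arm can. A call is refused whole if a number of a shift passes 1 or a number of a turn 1, either way. A call with a gripper value outside its range is refused whole. The fingers move at their own pace and stop on an object; FORCE is the grip in N (left out, the last holds). Time passes only in rows, so rows that do not move let the fingers close. It gives the time, the measured TCP pose, the force, the opening and the grip force at its end, in the units of the state.
- ctrl.sense(): the state, without advancing time (a new reading comes with each control period).
- optics.capture(name): name is "scene" or "top" or "wrist"; returns a dict with "img" (400x640x3 uint8, blue, green, red), "K" (3x3 intrinsics, pixels), "R" (3x3) and "t" (3): a world point X has camera coordinates R X + t. Camera axes: x right, y down, z forward; pixel columns grow to the right and rows downward; lengths in mm; the calibration is good to about 2 mm. A picture is of the moment at which its call begins. There is no depth.
- ctrl.finish_job(): hands the job in; it is judged then, once.
The state is a dict: "time_s": time; "joints": joint angles; "dq": joint speeds; "tau": joint torques, N m; "eef_pos": TCP position; "ee_rot": TCP orientation; "force": force on the tool from outside, world axes, zero at the start; "wrist_torque": the same for the moment, N m; "grip_width": opening from 0.0 (shut) to 1.0 (fully open); "grip_force": force on a finger pad.
Only numpy, scipy, OpenCV 4.12 (cv2) and the standard library are available. Lean on these libraries where they do the work, as an engineer would, in place of code of your own. Each camera call takes 0.05 s, during which the arm holds its last target. There are 200 camera calls.

### The job

Get the small clean cabinet ready for work: with the fingertips beneath the lip of its counterweighted sliding window, push the window up until the underside of the lip is level with the pointer clipped to the cabinet's front post. Once it stays there by itself, press the large round button on the control pod fully down and let it go; leave the pod's small button alone. Nothing is to be grasped or lifted, and the things standing about stay where they are.

Things in the scene. Friction and masses are not known exactly. Their poses are not given: they have to be found in the camera images.
- cabinet: White clean cabinet with clear side panes, 220 mm wide, 120 mm deep, 390 mm tall, fixed to the table, bottomless. Origin: centre of its footprint on the table. Its x axis points from its front to its back, y to its left as seen from the front, z up. On the front stand two aluminium guide posts (16 mm wide, centred 104 mm either side of the middle, their front faces 80 mm in front of the origin, 416 mm tall with their end caps); the window slides up and down between them.
- lip_edge (a point): Middle of the front lower edge of the window's lip. The lip is a level ledge, 166 mm wide and 9 mm thick (black lower layer, bare metal on top), that sticks out 36 mm to the front from the clear window; this point lies on its underside, at its front edge (107 mm in front of the cabinet's origin). The window goes on 35 mm below the lip's underside, so fingers under the lip have 32 mm of depth before they meet it. Axes as the cabinet's. It moves with the window.
- sash (a joint): Height of the window above its lowest position, in m (0 to 0.19); at 0 the lip's underside is 85 mm above the table. The window is counterweighted and stays where it is left; about 2 to 4 N from below moves it up (a little more when fast).
- mark_tip (a point): Tip of the steel pointer of the black clip (22 mm square, up to 14 mm thick) on the front of the right guide post; the pointer is level and points inwards at the window. The clip is fixed for the job; its height differs from day to day. The tip is 85 mm in front of the cabinet's origin, 85 mm to the right of its middle, just beside the end of the lip's path.
- pod: White control pod on the table, 75 x 105 mm, 36 mm tall, fixed, with two round push buttons side by side on its top. Origin: centre of its underside; x away from the robot, y to its left. Fixed round the work: a keyboard (under 30 mm high) to the right in front of the cabinet, a monitor behind it, a lamp supply (208 mm tall) behind the pod.
- start_button_top (a point): Centre of the top of the large button (34 mm across), 22 mm to the right (-y) of the pod's middle. Its z axis points up; it is pressed straight down.
- start_button (a joint): Travel of the large button, m: 0 released, 0.006 fully down (springs back; about 5 N when fully down).
- small_button (a joint): Travel of the small button (14 mm across, 30 mm to the left of the pod's middle, 52 mm from the large one), m: 0 released, 0.005 fully down.
- wipe_pot: Bystander: white pot with a screw lid, 56 mm across, 75 mm tall; origin at the centre of its underside.
- oil_small: Bystander: small dropper bottle, 24 mm across, 54 mm tall; origin at the centre of its underside.
- cover_glass_box: Bystander: cover-glass box, 33 x 33 x 19 mm, on the table in front of the cabinet; origin at the centre of its underside.
- objective_can: Bystander: clear canister with a black lid, 45 mm across, 64 mm tall; origin at the centre of its underside.
- filter_cube: Bystander: black filter cube, 47 x 38 x 39 mm; origin at the centre of its underside.
- petri_1: Bystander: lidded dish, 60 mm across, 15 mm tall, on the table inside the cabinet; origin at the centre of its underside.
- objective_20x: Bystander: bare objective, 30 mm across, 44 mm tall, standing inside the cabinet; origin at the centre of its underside.

How it is judged:
By the outcome, as a careful person would: the job done as asked, in the order asked, and still so for the second after the job is handed in, with the robot touching nothing.
It also fails if it takes over 56 s, if anything falls off the work surface, if the arm or the gripper's body presses on something with over 40 N, if the wrist force passes 120 N, or if a joint passes its speed limit or range.

## Working session

There is one attempt and no reset: what is moved stays moved. The work goes in short steps, Python scripts to look and compute and a shell command to move; the robot and the scene stay as the last step left them, time stands still between calls to the robot, and variables do not carry over. Pictures are saved under pics/ and viewed, at most 10 in all, crops included, and the job is handed in when it is done.

```bash
mkdir -p pics
cat > h.py <<'E'
import numpy as np,cv2
from rig import ctrl,optics
def save(cam,name,crop=None,s=1):
    c=optics.capture(cam); im=c["img"]
    if crop: x0,y0,x1,y1=crop; im=im[y0:y1,x0:x1]
    im=cv2.resize(im,None,fx=s,fy=s,interpolation=cv2.INTER_CUBIC)
    cv2.imwrite("pics/"+name+".png",im); np.savez("pics/"+name+".npz",K=c["K"],R=c["R"],t=c["t"],img=c["img"]); return c
def ray(c,u,v):
    R=np.array(c["R"]);d=R.T@np.linalg.inv(c["K"])@np.array([u,v,1.]);o=-R.T@np.array(c["t"]).ravel();return o,d/np.linalg.norm(d)
def onz(c,u,v,z):
    o,d=ray(c,u,v);return o+d*(z-o[2])/d[2]
def proj(c,X):
    p=c["K"]@(np.array(c["R"])@np.array(X,float)+np.array(c["t"]).ravel());return p[:2]/p[2]
def tri(rs):
    A=0;b=0
    for o,d in rs:
        P=np.eye(3)-np.outer(d,d);A=A+P;b=b+P@o
    return np.linalg.solve(A,b)
E
python3 -c "
from h import *
for n in ['scene','top']:
    c=save(n,n+'0',s=1.25);print(ray(c,320,200))
s=ctrl.sense();print(s['eef_pos'],s['ee_rot'],s['force'])"
```

```text
(array([189.45911807, 656.39707542, 841.46497559]), array([ 0.37206324, -0.59729965, -0.71049425]))
(array([ 322.78024102,   40.02134161, 1204.84265515]), array([ 0.21700514,  0.05389022, -0.9746818 ]))
[ 203.3320556  -483.77940976  230.7957605 ] [-5.76963480e-04  9.80284349e-01  1.97591146e-01  1.76052703e-05] [0.02160704 0.46158923 0.14689557]
```

View pics/scene0.png

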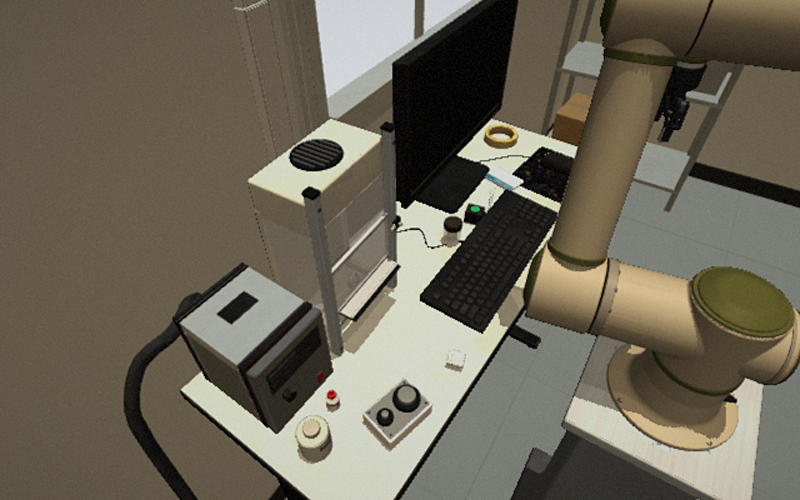

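View pics/top0.png

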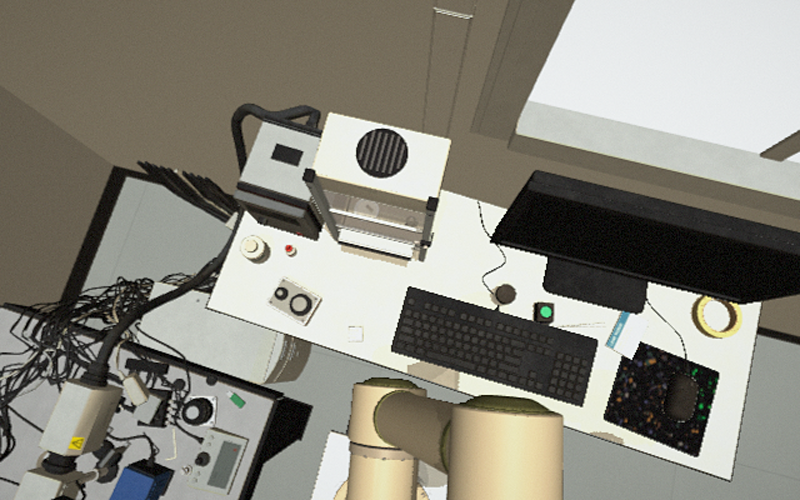

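The scene view shows the cabinet's lip around (370,290) and the pod at (398,408). In the top view the lip is at (380,243) and the pod at (295,300). I'll zoom in on both.

```bash
python3 -c "
from h import *
a=np.load('pics/scene0.npz')['img'];b=np.load('pics/top0.npz')['img']
cv2.imwrite('pics/c1.png',cv2.resize(a[150:290,230:350],None,fx=4.2,fy=4.2,interpolation=2))
cv2.imwrite('pics/c2.png',cv2.resize(b[120:270,200:370],None,fx=4,fy=4,interpolation=2))"
```

```text
(no output)
```

View pics/c1.png

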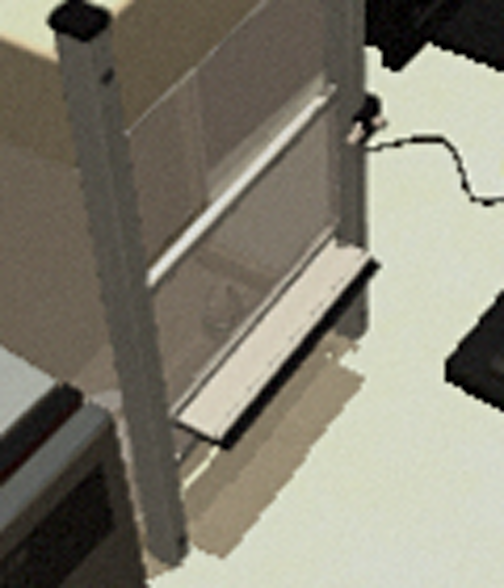

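View pics/c2.png

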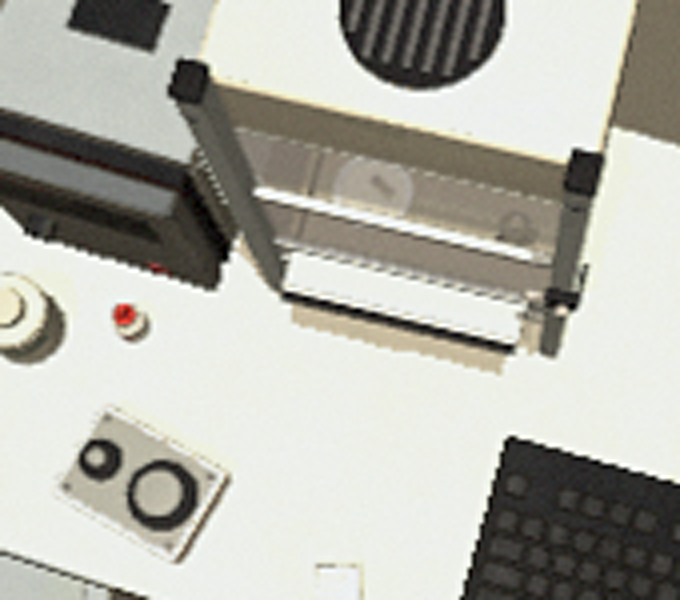

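Scene crop: lip lower-left corner (225,447), right end (375,270), pointer tip about (350,137). Top crop: lip bottom corners (285,300) and (513,352), tip about (527,308), large button centre (163,495), small button (100,460). Next I'll fit the poses.

```bash
cat > fit.py <<'E'
from h import *
from scipy.optimize import least_squares
S=dict(np.load('pics/scene0.npz'));T=dict(np.load('pics/top0.npz'))
sc=lambda x,y:(S,np.array([230+x/4.2,150+y/4.2])-.4)
tp=lambda x,y:(T,np.array([200+x/4,120+y/4])-.4)
F=[(sc(222,447),(-107,83,85),1),(sc(375,272),(-107,-83,85),1),(sc(380,260),(-107,-83,94),1),(sc(215,436),(-107,83,94),1),
(tp(284,300),(-107,83,85),1),(tp(513,353),(-107,-83,85),1),(tp(287,291),(-107,83,94),1),(tp(516,344),(-107,-83,94),1),
(sc(187,550),(-80,96,0),0),(tp(557,355),(-80,-112,0),0),(tp(540,350),(-80,-96,0),0),
(sc(350,137),(-85,-85,0),2),(tp(527,309),(-85,-85,0),2)]
def f(p):
    r=[]
    for (c,uv),X,k in F:
        X=np.array(X,float); X[2]+= {0:0,1:p[3],2:p[4]}[k]
        R=cv2.Rodrigues(np.array([0,0,p[2]]))[0]
        r.append(proj(c,R@X+[p[0],p[1],0])-uv)
    return np.concatenate(r)
s=least_squares(f,[720,60,-.1,20,250],loss='soft_l1')
p=s.x;print('x y yaw sash markz',p.round(3));print(f(p).reshape(-1,2).round(1))
R=cv2.Rodrigues(np.array([0,0,p[2]]))[0]
for n,X in dict(lip=(-107,0,85+p[3]),tip=(-85,-85,p[4])).items(): print(n,(R@X+[p[0],p[1],0]).round(1))
print('tip tri',tri([ray(c,*uv) for (c,uv),X,k in F if k==2]).round(1))
for n,x,y in(('big',163,494),('small',99,457)):
    c,uv=tp(x,y);print(n,onz(c,*uv,46).round(1))
c,uv=tp(340,580);print('coverbox',onz(c,*uv,19).round(1))
print('bigscene',onz(S,405/1.25,397/1.25,46).round(1))
c,uv=tp(503,438);print('kb corner',onz(c,*uv,20).round(1))
E
python3 fit.py
```

```text
x y yaw sash markz [ 6.60726e+02  1.55749e+02 -8.00000e-03  1.33110e+01  1.95638e+02]
[[ 0.1  0.8]
 [ 1.  -1.1]
 [-0.2 -0.5]
 [ 1.5  1.1]
 [-0.2 -1.6]
 [ 0.4  0.1]
 [-1.4 -0.2]
 [-0.3  1.7]
 [-0.4 -1.8]
 [ 0.3  0.2]
 [-0.6  0.1]
 [-0.3  0.4]
 [ 0.7 -4.8]]
lip [553.7 156.6  98.3]
tip [575.   71.5 195.6]
tip tri [567.3  72.  198.8]
big [403.5 291.6  46. ]
small [417.5 343.3  46. ]
coverbox [377.7 156.8  19. ]
bigscene [404.1 296.8  46. ]
kb corner [506.1  68.9  20. ]
```

Only shifts and a twist about z are commanded, so the tool would stay vertical. Before choosing how to get under the lip, I'll check in free air what the arm does at its reach limit.

```bash
python3 -m handwheel '[[[1,0,0,1,0],[1,0,0,1,0],[1,0,0,1,0],[1,0,0,1,0],[1,0,0,1,0],[1,0,0,1,0],[1,0,0,1,0],[1,0,0,1,0],[1,0,0,1,0],[1,0,0,1,0]]]'; python3 -c "
from h import *
s=ctrl.sense();print(s['joints'],s['eef_pos'],s['ee_rot'])
c=save('wrist','w0')"
```

```text
time_s: 1.1
eef_pos: [185.2, -443.5, 636.7]
ee_rot: [0.012, 0.98, 0.198, 0.004]
force: [-0.0, -0.5, 0.7]
grip_width: -0.004
grip_force: 0.0
[-1.42420893  0.45020687  0.18995026  0.01355179  2.47734704 -0.240332  ] [ 185.204455   -443.54445797  636.74965055] [0.01222314 0.98021595 0.19752148 0.00354369]
```

View pics/w0.png

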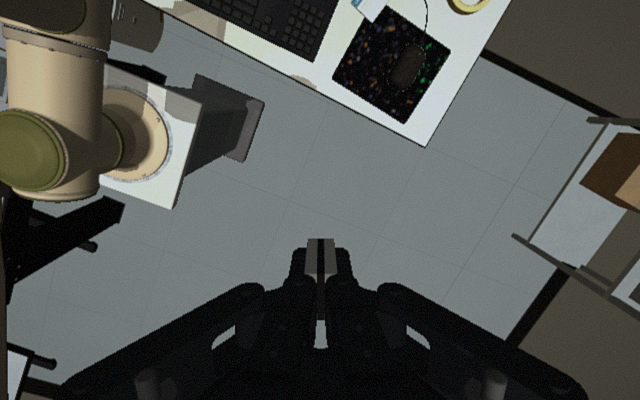

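The wrist view shows the shut fingers at (320,270). The arm stopped at its elbow limit with a slight tilt of about 1.4°. I'll check whether that tilt grows and stays.

```bash
python3 -m handwheel '[[[1,0,0,1,0],[1,0,0,1,0],[1,0,0,1,0],[1,0,0,1,0]]]'; python3 -c "
from h import *
s=ctrl.sense();print(s['joints'].round(4) if hasattr(s['joints'],'round') else s['joints'])"; python3 -m handwheel '[[[1,0,0,-1,0],[1,0,0,-1,0],[1,0,0,-1,0],[1,0,0,-1,0]]]';python3 -c "
from h import *
s=ctrl.sense();print(s['joints'],s['ee_rot'])"
```

```text
time_s: 1.55
eef_pos: [154.3, -368.0, 696.4]
ee_rot: [0.046, 0.979, 0.197, 0.009]
force: [0.3, -0.5, -0.4]
grip_width: 0.001
grip_force: 0.0
[-1.4889  0.3085  0.1873  0.0522  2.5558 -0.2712]
time_s: 1.95
eef_pos: [155.2, -373.2, 554.7]
ee_rot: [0.047, 0.979, 0.197, 0.01]
force: [-0.5, -1.5, 1.3]
grip_width: -0.003
grip_force: 0.0
[-1.48838654e+00 -9.35952093e-04  1.03796016e+00  3.32189890e-02
  2.01387760e+00 -2.99268978e-01] [0.04664465 0.97922252 0.19711394 0.00967578]
```

The tilt persists and grows about 1° per row at the limit, directed outward. That lets me tip the tool towards horizontal. First I'll twist it −90° so the closing line lies level with the camera on top, then I'll tilt.

```bash
cat > st.py <<'E'
from h import *
from scipy.spatial.transform import Rotation as Ro
def st():
    s=ctrl.sense();q=np.array(s['ee_rot']);M=Ro.from_quat(q[[1,2,3,0]]).as_matrix()
    z=M[:,2];y=M[:,1]
    print('t',round(s['time_s'],2),'J',np.round(s['joints'],3),'P',np.round(s['eef_pos'],1),'elev',np.degrees(np.arcsin(z[2])).round(1),'az',np.degrees(np.arctan2(z[1],z[0])).round(1),'y',y.round(3),'F',np.round(s['force'],1))
if __name__=='__main__': st()
E
python3 -m handwheel '[[[1,0,0,0.5,-1],[1,0,0,0.5,-1],[1,0,0,0.5,-1],[1,0,0,0.5,-1],[1,0,0,0.5,-1],[1,0,0,0.5,-1],[1,0,0,0.5,-1],[1,0,0,0.5,-1],[1,0,0,0.5,-1],[1,0,0,0.5,-1]]]' >/dev/null; python3 st.py
python3 -m handwheel '[[[1,0.2,-0.5,0.8,-1],[1,0.2,-0.5,0.8,-0.3],[1,0.2,-0.5,0.8,0],[1,0.2,-0.5,0.8,0],[1,0.2,-0.5,0.8,0],[1,0.2,-0.5,0.8,0],[1,0.2,-0.5,0.8,0],[1,0.2,-0.5,0.8,0],[1,0.2,-0.5,0.8,0],[1,0.2,-0.5,0.8,0]]]'>/dev/null; python3 st.py
```

```text
t 2.95 J [-1.45   0.27   0.187 -0.169  2.602  0.97 ] P [ 135.3 -332.8  710.2] elev -83.4 az -131.9 y [-0.836 -0.537  0.111] F [-0.7 -0.7  0.1]
t 3.95 J [-1.443  0.318  0.187 -0.119  2.409  1.195] P [ 148.7 -404.4  699.1] elev -76.4 az -102.5 y [-0.915 -0.379  0.137] F [0.3 0.3 0. ]
```

```bash
python3 -m handwheel '[[[1,0.35,-0.9,0.6,-1],[1,0.35,-0.9,0.6,0],[1,0.35,-0.9,0.6,0],[1,0.35,-0.9,0.6,0],[1,0.35,-0.9,0.6,0],[1,0.35,-0.9,0.6,0],[1,0.35,-0.9,0.6,0],[1,0.35,-0.9,0.6,0],[1,0.35,-0.9,0.6,0],[1,0.35,-0.9,0.6,0]]]'>/dev/null; python3 st.py
python3 -m handwheel '[[[1,0.35,-0.9,1,0],[1,0.35,-0.9,1,0],[1,0.35,-0.9,1,0],[1,0.35,-0.9,1,0],[1,0.35,-0.9,1,0],[1,0.35,-0.9,1,0],[1,0.35,-0.9,1,0],[1,0.35,-0.9,1,0],[1,0.35,-0.9,1,0],[1,0.35,-0.9,1,0]]]'>/dev/null; python3 st.py
```

```text
t 4.95 J [-1.378  0.535  0.188 -0.118  2.     1.411] P [ 206.2 -590.2  618.9] elev -65.4 az -93.8 y [-0.959 -0.246  0.142] F [ 0.8 -0.4 -0.3]
t 5.95 J [-1.387  0.554  0.187 -0.072  1.711  1.418] P [ 222.5 -660.6  644.5] elev -50.4 az -85.9 y [-0.959 -0.244  0.145] F [-0.6 -0.1 -0.5]
```

```bash
python3 -m handwheel '[[[1,0.35,-0.9,1,-0.5],[1,0.35,-0.9,1,0],[1,0.35,-0.9,1,0],[1,0.35,-0.9,1,0],[1,0.35,-0.9,1,0],[1,0.35,-0.9,1,0],[1,0.35,-0.9,1,0],[1,0.35,-0.9,1,0],[1,0.35,-0.9,1,0],[1,0.35,-0.9,1,0]]]'>/dev/null; python3 st.py
python3 -m handwheel '[[[1,0.35,-0.9,1,0],[1,0.35,-0.9,1,0],[1,0.35,-0.9,1,0],[1,0.35,-0.9,1,0],[1,0.35,-0.9,1,0],[1,0.35,-0.9,1,0],[1,0.35,-0.9,1,0],[1,0.35,-0.9,1,0],[1,0.35,-0.9,1,0],[1,0.35,-0.9,1,0]]]'>/dev/null; python3 st.py
```

```text
t 6.95 J [-1.382  0.584  0.188 -0.08   1.405  1.472] P [ 236.3 -724.9  680.6] elev -34.5 az -84.7 y [-0.973 -0.185  0.137] F [ 0.1  0.7 -0.2]
t 7.95 J [-1.393  0.616  0.188 -0.03   1.1    1.453] P [ 250.9 -775.7  724.3] elev -19.0 az -81.4 y [-0.972 -0.193  0.133] F [0.  0.3 0.3]
```

Elevation is −19°, which is good for reaching under the lip. Now I'll swing over to the cabinet.

```bash
python3 -m handwheel '[[[1,0.17,0.9,-0.3,0.5],[1,0.17,0.9,-0.3,0.5],[1,0.17,0.9,-0.3,0.5],[1,0.17,0.9,-0.3,0.5],[1,0.17,0.9,-0.3,0.5],[1,0.17,0.9,-0.3,0.5],[1,0.17,0.9,-0.3,0.5],[1,0.17,0.9,-0.3,0.5],[1,0.17,0.9,-0.3,0.5],[1,0.17,0.9,-0.3,0.5]]]'>/dev/null; python3 st.py
python3 -m handwheel '[[[1,0.1,0.9,-0.2,0.5],[1,0.1,0.9,-0.2,0.5],[1,0.1,0.9,-0.2,0.5],[1,0.1,0.9,-0.2,0.5],[1,0.1,0.9,-0.2,0.5],[1,0.1,0.9,-0.2,0.5],[1,0.1,0.9,-0.2,0.5],[1,0,0.9,-0.2,0.5],[1,0,0.9,-0.2,0.5],[1,0,0.9,-0.2,0.5]]]'>/dev/null; python3 st.py
```

```text
t 8.95 J [-1.372 -0.398  1.698  0.791  0.842  0.614] P [ 330.4 -365.1  590.9] elev -19.1 az -44.5 y [-0.659 -0.74   0.137] F [-0.2  0.1  0.5]
t 9.95 J [-0.451 -0.772  2.064  0.418  0.683  1.003] P [365.2  25.1 500.8] elev -19.9 az -10.0 y [-0.126 -0.983  0.131] F [-0.6 -0.6  0.2]
```

```bash
python3 -m handwheel '[[[1,0.5,0.5,-0.6,0.4],[1,0.5,0.5,-0.6,0.4],[1,0.5,0.5,-0.6,0.4],[1,0.5,0.5,-0.6,0],[1,0.5,0.5,-0.6,0]]]'>/dev/null; python3 st.py; python3 -m handwheel '[[[1,0,0,-0.8,0],[1,0,0,-0.8,0],[1,0,0,-0.8,0],[1,0,0,-0.8,0]]]'>/dev/null; python3 st.py
python3 -c "
from h import *
c=save('wrist','w1')"
```

```text
t 10.45 J [-0.03  -0.404  2.177 -0.127  0.171  1.558] P [449.9  97.3 393.9] elev -21.3 az -3.1 y [ 0.    -0.991  0.136] F [ 0.7 -0.3  0.4]
t 10.85 J [-0.049 -0.358  2.3   -1.006  0.029  2.434] P [443.8  88.4 336. ] elev -22.1 az -4.3 y [-0.017 -0.99   0.142] F [ 0.6 -0.1 -0.1]
```

View pics/w1.png

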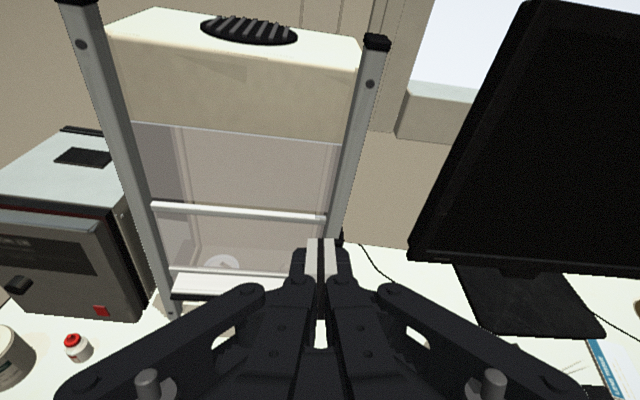

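The wrist hit its singularity (joint 5 near 0). I'll go up, yaw the tool left so joint 4 can swing through π/2, then descend and yaw back.

```bash
python3 -m handwheel '[[[1,0,0,0.8,0],[1,0,0,0.8,0],[1,0,0,0.8,0],[1,0,0,0.5,0.5],[1,0,0,0,0.5],[1,0,0,0,0.5],[1,0,0,0,0.5],[1,0,0,0,0.5],[1,0,0,0,0.5],[1,0,0,0,0.5]]]'>/dev/null; python3 st.py;  python3 -m handwheel '[[[1,0,0,-0.4,0],[1,0,0,-0.4,0],[1,0,0,-0.4,0],[1,0,0,-0.4,0],[1,0,0,-0.4,0]]]'>/dev/null; python3 st.py
```

```text
t 11.9 J [-0.391 -0.495  2.195  0.994  0.586  0.255] P [442.3  71.6 393.7] elev -24.0 az 8.1 y [ 0.208 -0.965  0.157] F [ 0.4 -0.1 -0.8]
t 12.4 J [-0.389 -0.363  2.403  1.555  0.474 -0.388] P [442.4  70.4 292.5] elev -24.1 az 7.7 y [ 0.202 -0.967  0.157] F [ 1.2 -0.9  0.7]
```

```bash
python3 -m handwheel '[[[1,0.1,0.1,-0.4,0],[1,0.1,0.1,-0.4,0],[1,0.1,0.1,-0.4,0],[1,0.1,0.1,-0.4,0],[1,0.1,0.1,-0.4,0]]]'>/dev/null; python3 st.py;  python3 -m handwheel '[[[1,0.1,0.2,-0.4,0],[1,0.1,0.2,-0.4,0],[1,0.1,0.2,-0.4,0],[1,0.1,0.2,-0.4,-0.2],[1,0.1,0.2,-0.4,-0.2]]]'>/dev/null; python3 st.py
```

```text
t 12.9 J [-0.229  0.027  2.48   2.512  0.579 -1.352] P [467.7  95.  192.1] elev -24.3 az 7.6 y [ 0.201 -0.967  0.158] F [0.4 0.2 0.5]
t 13.4 J [ 0.042  0.478  2.405  3.104  0.888 -1.736] P [492.7 144.8  91.4] elev -24.3 az 4.3 y [ 0.145 -0.977  0.159] F [ 1.2 -1.1  0.3]
```

```bash
python3 -m handwheel '[[[1,0,0.1,-0.2,-0.3],[1,0,0.1,-0.2,-0.2],[1,0.3,0,0,0],[1,0.3,0,0,0],[1,0,0,0,0]]]'>/dev/null; python3 st.py
python3 -c "
from h import *
c=save('scene','s1');im=c['img']
cv2.imwrite('pics/s1c.png',cv2.resize(im[120:300,200:400],None,fx=3,fy=3,interpolation=2))"
```

```text
t 13.9 J [ 0.123  0.57   2.296  3.278  0.875 -1.785] P [523.7 155.1  72.9] elev -24.2 az 0.5 y [ 0.079 -0.984  0.157] F [-0.4  0.   0.1]
```

View pics/s1c.png

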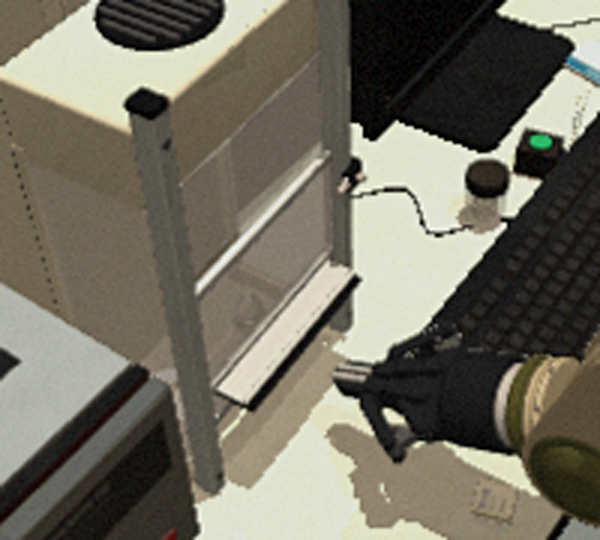

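The tip is at (335,375), just in front of and below the lip (middle near (300,335)), and the path is clear. I'll insert it.

```bash
python3 -m handwheel '[[[1,0.3,0,0,0],[1,0.3,0,0,0],[1,0.25,0,0,0],[1,0,0,0,0]]]'>/dev/null; python3 st.py
python3 -m handwheel '[[[1,0,0,0.1,0],[1,0,0,0.1,0],[1,0,0,0,0]]]'>/dev/null; python3 st.py
```

```text
t 14.35 J [ 0.108  0.597  2.193  3.267  0.798 -1.79 ] P [565.1 155.3  72.6] elev -24.3 az 0.6 y [ 0.08  -0.985  0.156] F [-0.2  0.   0.1]
t 14.65 J [ 0.109  0.566  2.197  3.269  0.77  -1.793] P [564.2 155.9  83.1] elev -24.3 az 0.7 y [ 0.082 -0.985  0.155] F [1.  0.9 0. ]
```

```bash
for i in 1 ; do python3 -m handwheel '[[[1,0,0,0.1,0],[1,0,0,0,0]]]'>/dev/null; python3 st.py; done
python3 -m handwheel '[[[1,0,0,0.1,0],[1,0,0,0,0]]]'>/dev/null; python3 st.py
python3 -m handwheel '[[[1,0,0,0.1,0],[1,0,0,0,0]]]'>/dev/null; python3 st.py
```

```text
t 14.85 J [ 0.108  0.552  2.197  3.27   0.755 -1.796] P [564.2 155.8  87.5] elev -24.4 az 0.7 y [ 0.082 -0.985  0.155] F [-0.7  0.2 -1.6]
t 15.05 J [ 0.108  0.538  2.197  3.272  0.741 -1.798] P [564.4 155.8  92.5] elev -24.4 az 0.7 y [ 0.082 -0.985  0.155] F [-2.4  0.8 -1.7]
t 15.25 J [ 0.108  0.523  2.196  3.274  0.727 -1.801] P [564.5 155.9  97.7] elev -24.3 az 0.7 y [ 0.082 -0.985  0.155] F [-1.9  0.2 -1.4]
```

```bash
python3 -m handwheel '[[[1,0,0,0.15,0],[1,0,0,0.2,0],[1,0,0,0.2,0],[1,0,0,0.2,0],[1,0,0,0.2,0],[1,0,0,0.2,0],[1,0,0,0.15,0],[1,0,0,0.1,0],[1,0,0,0.05,0],[1,0,0,0,0]]]'>/dev/null; python3 st.py
python3 -c "
from h import *
a=save('scene','s2')['img'];b=save('wrist','w2')['img'];t=save('top','t2')['img']
r=lambda i,w,h:cv2.resize(i,(w,h),interpolation=2)
o=np.zeros((600,800,3),np.uint8)
o[:360,:390]=r(a[140:230,252:350-.5.__int__()],390,360) if 0 else r(a[140:230,255:352],390,360)
o[:360,410:800]=r(t[165:225,270:335],390,360)
o[365:600,:376]=r(b,376,235)
cv2.imwrite('pics/m2.png',o)"
```

```text
t 16.25 J [ 0.108  0.325  2.175  3.322  0.511 -1.86 ] P [564.8 155.8 170.4] elev -24.3 az 0.7 y [ 0.081 -0.985  0.155] F [-1.4  0.2 -0.8]
```

View pics/m2.png

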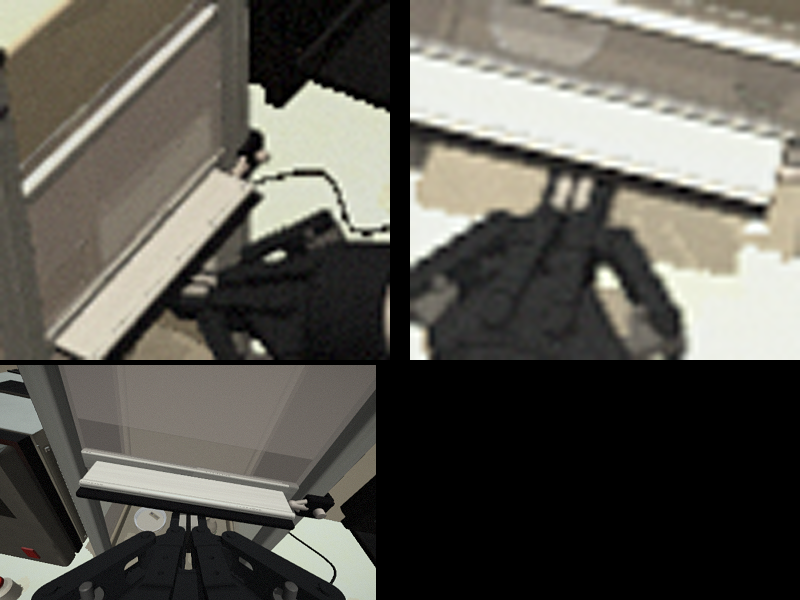

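The lip is still below the pointer: in the wrist view (bottom left) the pointer is at about (298,505) and the lip's right lower corner at (292,527). I'll zoom in on the pointer.

```bash
python3 -c "
from h import *
a=np.load('pics/s2.npz')['img'];b=np.load('pics/w2.npz')['img'];t=np.load('pics/t2.npz')['img']
r=lambda i,k:cv2.resize(i,None,fx=k,fy=k,interpolation=2)
o=np.zeros((600,800,3),np.uint8)
o[:350]=r(b[220:290,420:580],5)
o[360:600,:300]=r(a[165:205,285:335],6)
o[360:600,400:]=r(t[170:200,300:350],8)
cv2.imwrite('pics/m3.png',o)"
```

```text
(no output)
```

View pics/m3.png

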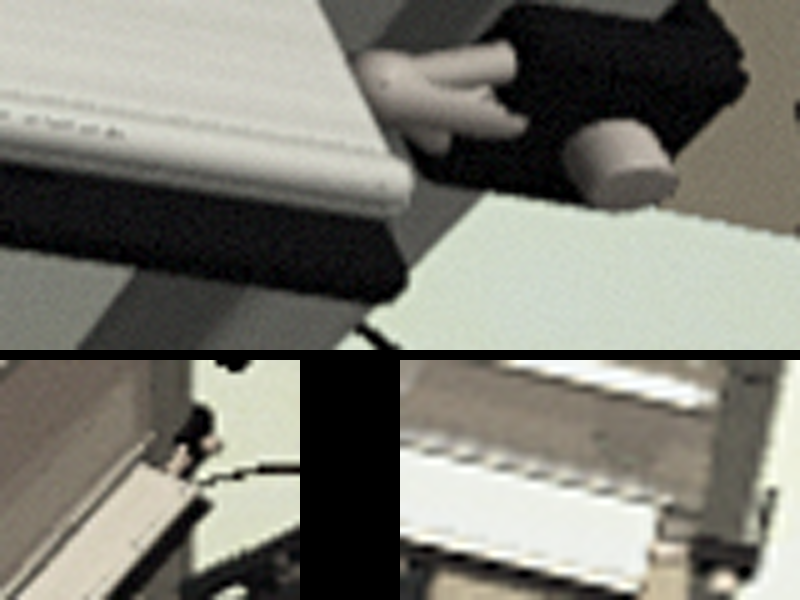

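```bash
cat > meas.py <<'E'
from h import *
S=dict(np.load('pics/s2.npz'));W=dict(np.load('pics/w2.npz'));T=dict(np.load('pics/t2.npz'))
w=lambda x,y:(W,420+x/5-.4,220+y/5-.4); s=lambda x,y:(S,285+x/6-.4,165+(y-360)/6-.4); t=lambda x,y:(T,300+(x-400)/8-.4,170+(y-360)/8-.4)
def pl(c,u,v,X):
    o,d=ray(c,u,v); return (o+d*(X-o[0])/d[0]).round(1)
print('W campos',ray(W,0,0)[0].round(1))
print('W corner bot',pl(*w(398,298),553.7),'tip',pl(*w(372,80),575),'corner top',pl(*w(405,205),553.7), 'left of tip', pl(*w(372,60),575), pl(*w(400,110),575))
print('tri corner',tri([ray(*w(398,298)),ray(*s(208,508))]).round(1),'tri tip',tri([ray(*w(372,80)),ray(*s(172,468))]).round(1))
for n,X in dict(tip=(575,71.5,195),corn=(553.7,73,182)).items(): print(n,[proj(c,X).round(1) for c in (W,S,T)])
print(w(372,80)[1:],s(172,468)[1:],w(398,298)[1:],s(208,508)[1:])
E
python3 meas.py
```

```text
W campos [465.4 166.6 297. ]
W corner bot [553.7  70.8 187.9] tip [575.   69.6 195.3] corner top [553.7  77.5 200.8] left of tip [575.   71.1 198. ] [575.   64.6 191.8]
tri corner [556.1  69.7 183.5] tri tip [573.   71.6 197.1]
tip [array([490.1, 235.4]), array([312.7, 182.8]), array([332. , 192.1])]
corn [array([488.2, 285.2]), array([319.7, 190.1]), array([329.3, 201.1])]
(494.0, 235.6) (313.2666666666667, 182.6) (499.20000000000005, 279.20000000000005) (319.2666666666667, 189.26666666666665)
```

Estimates of the remaining gap range from 7 to 14 mm because the camera looks down steeply. I'll back off to a flatter view with the wrist camera and measure again.

```bash
python3 -m handwheel '[[[1,0,0,-0.2,0],[1,-0.3,0,-0.1,0],[1,-0.4,0,0,0],[1,-0.4,0,0,0],[1,-0.4,-0.2,-0.2,0],[1,-0.4,-0.2,-0.2,0],[1,0,0,0,0]]]'>/dev/null; python3 st.py
cat > m4.py <<'E'
from h import *
import sys
W=save('wrist',sys.argv[1]);print('cam',ray(W,0,0)[0].round(1),'tip~',proj(W,(575,71,196)).round(1),'corner~',proj(W,(553.7,73,186)).round(1))
E
python3 m4.py w4
```

```text
t 17.1 J [ 0.068  0.294  2.453  3.218  0.75  -1.774] P [468.  135.2 133.6] elev -24.5 az 0.6 y [ 0.081 -0.985  0.155] F [ 0.   0.3 -0.2]
cam [369.  146.1 260.7] tip~ [441.1  84.4] corner~ [438.9 111.9]
```

```bash
python3 -c "
from h import *
b=np.load('pics/w4.npz')['img']
cv2.imwrite('pics/m4.png',cv2.resize(b[60:135,390:490],None,fx=8,fy=8,interpolation=2))"
```

```text
(no output)
```

View pics/m4.png

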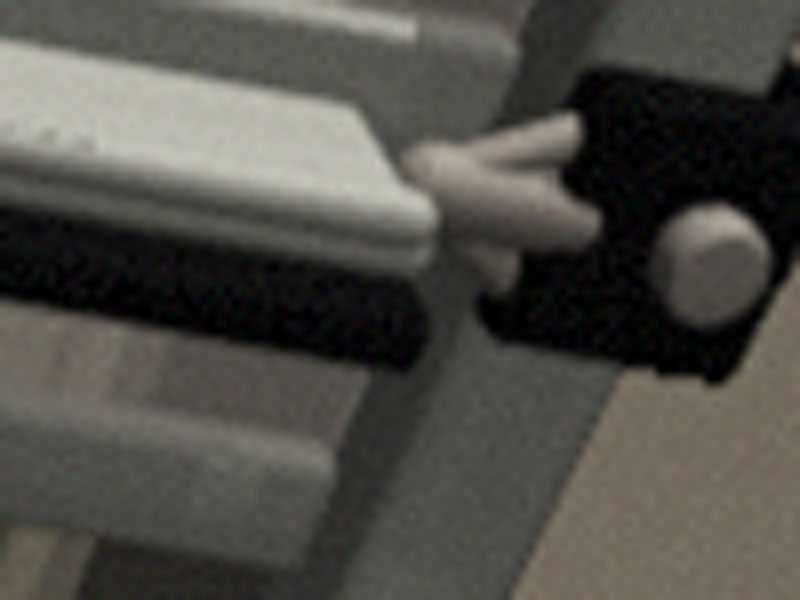

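The pointer tip is at about (412,161) in the crop, and the lip's lower right corner at about (418,371). I'll convert both to heights.

```bash
python3 -c "
from h import *
W=dict(np.load('pics/w4.npz'))
def pl(c,u,v,X):
    o,d=ray(c,u,v); return (o+d*(X-o[0])/d[0]).round(1)
k=lambda x,y:(390+x/8-.4,60+y/8-.4)
for dx in(-4,0,4): print(dx,'tip',pl(W,*k(412,161),575+dx),'corner',pl(W,*k(418,371),553.7+dx),'topedge',pl(W,*k(430,275),553.7+dx))
"
```

```text
-4 tip [571.   73.7 200.1] corner [549.7  74.4 191.6] topedge [549.7  76.6 198.8]
0 tip [575.   72.3 198.9] corner [553.7  72.8 190.1] topedge [553.7  75.1 197.5]
4 tip [579.   70.9 197.7] corner [557.7  71.2 188.5] topedge [557.7  73.6 196.1]
```

The gap is about 8.8 mm. I'll go back under the lip and raise it by that much, to TCP z of about 179.

```bash
python3 -m handwheel '[[[1,0.4,0.2,0.2,0],[1,0.4,0.2,0.2,0],[1,0.4,0,0,0],[1,0.4,0,0,0],[1,0.3,0,0,0],[1,0,0,0,0]]]'>/dev/null; python3 st.py
```

```text
t 17.75 J [ 0.108  0.366  2.178  3.309  0.557 -1.844] P [566.9 156.  156.2] elev -24.1 az 0.7 y [ 0.081 -0.985  0.155] F [-0.3  0.4 -0.1]
```

```bash
python3 -m handwheel '[[[1,-0.04,0,0.2,0],[1,0,0,0.08,0],[1,0,0,0.08,0],[1,0,0,0.06,0],[1,0,0,0.03,0],[1,0,0,0,0]]]'>/dev/null; python3 st.py
```

```text
t 18.35 J [ 0.109  0.303  2.177  3.33   0.49  -1.869] P [562.3 155.9 177.3] elev -24.4 az 0.7 y [ 0.082 -0.985  0.155] F [-1.9  0.4 -1.4]
```

```bash
python3 -m handwheel '[[[1,0,0,0.03,0],[1,0,0,0.02,0],[1,0,0,0,0]]]'>/dev/null; python3 st.py
python3 -m handwheel '[[[1,0,0,-0.3,0],[1,-0.3,0,-0.16,0],[1,-0.4,0,0,0],[1,-0.4,0,0,0],[1,-0.4,-0.2,-0.2,0],[1,-0.4,-0.2,-0.2,0],[1,0,0,0,0]]]'>/dev/null; python3 st.py; python3 m4.py w5
python3 - <<'E'
from h import *
A=dict(np.load('pics/w4.npz'));B=dict(np.load('pics/w5.npz'))
g=lambda i:cv2.cvtColor(i,6)
a,b=g(A['img']),g(B['img'])
def tm(x0,y0,x1,y1):
    t=a[y0:y1,x0:x1];y,x=max(0,y0-35),x0-30
    r=cv2.matchTemplate(b[y:y1+35,x:x1+30],t,5);_,m,_,l=cv2.minMaxLoc(r)
    f=lambda p:(p[0]-p[2])/(2*(p[0]-2*p[1]+p[2]))
    i,j=l; dx=f(r[j,i-1:i+2]);dy=f(r[j-1:j+2,i]);return x+i+dx-x0,y+j+dy-y0,m
clip=tm(460,66,492,112);lip=tm(395,75,446,108);print(clip,lip)
def pl(c,u,v,X):
    o,d=ray(c,u,v); return (o+d*(X-o[0])/d[0]).round(1)
k=lambda x,y,s:(390+x/8-.4+s[0],60+y/8-.4+s[1])
print('tip',pl(B,*k(412,161,clip),575),'corner',pl(B,*k(418,371,lip),553.7))
E
```

```text
t 18.65 J [ 0.109  0.297  2.175  3.333  0.482 -1.872] P [562.4 155.9 179.6] elev -24.4 az 0.7 y [ 0.082 -0.985  0.155] F [-3.1  1.5 -1.9]
t 19.35 J [ 0.068  0.284  2.457  3.219  0.744 -1.775] P [466.1 135.1 135.9] elev -24.4 az 0.6 y [ 0.081 -0.985  0.155] F [ 0.5  0.2 -0.1]
cam [367.  146.  262.9] tip~ [438.8  86.8] corner~ [436.5 113.9]
(np.float32(-3.0214233), np.float32(2.2702866), 0.9769388437271118) (np.float32(0.8166809), np.float32(-10.749695), 0.9713738560676575)
tip [575.   72.7 199. ] corner [553.7  74.3 198.3]
```

The lip is now level with the pointer to within about 0.7 mm and stays there by itself. Next I'll move above the large button.

```bash
python3 -m handwheel '[[[1,-0.25,0.6,0,0],[1,-0.25,0.6,0,0],[1,-0.25,0.6,0,0],[1,-0.25,0.6,-0.2,0],[1,-0.16,0.6,-0.2,0],[1,0,0,-0.2,0],[1,0,0,0,0]]]'>/dev/null; python3 st.py
```

```text
t 20.1 J [ 0.658  0.465  2.281  3.959  0.849 -2.054] P [409.9 287.4 106.5] elev -24.3 az 0.8 y [ 0.084 -0.984  0.155] F [-0.6  0.4 -0.4]
```

```bash
python3 -m handwheel '[[[1,-0.04,0,-0.2,0],[1,0,0,-0.2,0],[1,0,0,-0.2,0],[1,0,0,-0.1,0],[1,0,0,0,0]]]'>/dev/null; python3 st.py
for i in 1; do python3 -m handwheel '[[[1,0,0,-0.08,0],[1,0,0,0,0]]]'>/dev/null; python3 st.py; python3 -m handwheel '[[[1,0,0,-0.08,0],[1,0,0,0,0]]]'>/dev/null; python3 st.py;  done
```

```text
t 20.6 J [ 0.659  0.575  2.284  3.899  0.93  -1.954] P [408.2 285.6  71.9] elev -24.3 az 0.6 y [ 0.081 -0.985  0.155] F [ 0.1 -0.2  0.2]
t 20.8 J [ 0.66   0.588  2.283  3.892  0.939 -1.943] P [408.  285.9  68.2] elev -24.3 az 0.7 y [ 0.081 -0.985  0.155] F [1.3 0.6 1.8]
t 21.0 J [ 0.66   0.601  2.282  3.886  0.949 -1.932] P [408.  285.9  64.2] elev -24.2 az 0.7 y [ 0.081 -0.985  0.155] F [1.3 0.5 3. ]
```

```bash
python3 -m handwheel '[[[1,0,0,-0.03,0],[1,0,0,0,0]]]'>/dev/null; python3 st.py; python3 -m handwheel '[[[1,0,0,-0.03,0],[1,0,0,0,0]]]'>/dev/null; python3 st.py
```

```text
t 21.2 J [ 0.66   0.606  2.282  3.884  0.952 -1.929] P [407.9 285.9  62.7] elev -24.3 az 0.7 y [ 0.081 -0.985  0.155] F [ 2.2 -0.1  4.1]
t 21.4 J [ 0.66   0.61   2.281  3.882  0.956 -1.925] P [408.1 286.   61.6] elev -24.2 az 0.7 y [ 0.081 -0.985  0.155] F [ 0.9 -0.5  8.7]
```

```bash
python3 -m handwheel '[[[1,0,0,-0.02,0],[1,0,0,0,0],[1,0,0,0,0]]]'>/dev/null; python3 st.py; python3 -m handwheel '[[[1,0,0,0.1,0],[1,0,0,0.2,0],[1,0,0,0.4,0],[1,0,0,0.4,0],[1,0,0,0.4,0],[1,0,0,0,0]]]'>/dev/null; python3 st.py
python3 - <<'E'
from h import *
a=np.load('pics/scene0.npz')['img'].astype(int);c=save('scene','s9')
W=save('wrist','w9')
# lip/pointer check in the scene view: predicted pixels vs dark lip layer below the pointer
print([proj(c,X).round(1) for X in((553.7,73,198.5),(575,71.5,199))])
print(proj(W,(404,293,54)).round(0))
# pod / bystanders unchanged?
d=np.abs(c['img'].astype(int)-a).max(2)>60
for n,(x0,y0,x1,y1) in dict(pot=(230,325,270,375),oil=(255,305,280,330),box=(350,275,380,300),pod=(285,300,350,360)).items(): print(n,d[y0:y1,x0:x1].mean().round(3))
E
```

```text
t 21.7 J [ 0.66   0.613  2.281  3.88   0.96  -1.922] P [408.2 286.   61.4] elev -24.1 az 0.7 y [ 0.081 -0.985  0.154] F [-2.4 -1.  14. ]
t 22.3 J [ 0.66   0.371  2.281  4.028  0.789 -2.151] P [407.5 286.2 136.3] elev -24.3 az 0.8 y [ 0.082 -0.985  0.153] F [-0.6  0.2 -0.4]
[array([319.7, 185.2]), array([312.6, 181.6])]
[291. 327.]
pot 0.0
oil 0.002
box 0.924
pod 0.235
```

```bash
python3 -c "
from rig import ctrl
print(ctrl.finish_job())"
```

```text
the job is handed in; nothing more can be done
None
```

The job is handed in: the window was pushed up from beneath the lip until its underside measured within about 1 mm of the pointer and it held there by itself, then the large button was pressed to its stop (14 N) and released; I took no final picture of the button or window, the small button was kept clear, the pot and dropper bottle show no change in the last image, the arm hid the cover-glass box there, and the remaining bystanders were not rechecked.

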